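# Lay specimen trays open side up and feed them into the gravity chute

## Robot

A 6-joint arm with a two-finger parallel gripper is mounted at the origin on the work surface. World frame = base frame: x ahead of the robot, y to its left, z up, the work surface at z = 0. Lengths are in m, angles in degrees, forces in N, time in s.
With the tool pointing down it reaches from about 0.375 to 0.75 m from the base axis. Payload 9 kg.
Tool frame: the origin (TCP) lies where the fingers leave the gripper's body, on its centre line; the fingertips stand 73 mm ahead of it and the grasp point (between the pads) lies 54 mm ahead of it (robot.tip_reach is the distance from the TCP to the fingertips, in m); z points along the fingers, y is the direction in which the jaws open and shut (so a half turn about z gives the same grasp; the last joint's range is limited). The gripper opens to 85 mm and grips with 20 to 120 N. Pads are 22 mm wide; open, the fingers measure 114 mm over their backs; the gripper's body (76 mm by 85 mm) begins 54 mm behind the grasp point. The pads swing forward as they close: fully open they stand 13 mm farther back than shut.
Start: joints at [-82.661, 5.964, 5.575, 89.605, 0, 77.527], TCP at [0.203, -0.565, 0.304] pointing down, gripper open.
Joint ranges: [-171.21, 171.21], [-48.23, 106.86], [-62.78, 66.21], [-105.2, 120.99], [-86.42, 89.51], [-180, 180]. Speed limits (degrees/s): [127.2, 127.2, 147.25, 180, 180, 180].

## Interface

Orientations are given as [roll, pitch, yaw] about the fixed x, y, z axes, in that order (R = Rz(yaw) Ry(pitch) Rx(roll)).
In Python, from plant import robot gives the robot as it stands. Calls block until the motion is done:
- robot.move_pose(position, orientation): joint-space move of the TCP to a pose.
- robot.line_to(position, vel=0.15, rotation=None, guard=None): straight line of the TCP; rotation=None keeps the orientation; vel is the mean speed in m/s. With guard (N) it stops when the force on the tool has changed by that much, and returns True; else False.
- robot.goto_joints(angles): joint-space move.
- robot.set_gripper(opening): finger opening in m; the grip force is fixed at half the most; returns when the fingers have stopped.
- robot.pause(seconds).
- robot.ik(position, orientation): joint angles nearest the present ones, or None.
- robot.observe(): the state.
- robot.grab_frame(name): name is "scene" or "top" or "wrist"; returns the picture (480x640x3 uint8, blue, green, red); there is no depth.
- robot.get_calibration(name): a dict with "vertical_fov" (degrees; the focal length in pixels is half the picture's height over the tangent of half this angle, whatever the lens; pixels are square), "cx", "cy" (the principal point, pixels), "rvec" (rotation vector, rad) and "tvec" (3), from world to camera coordinates, as OpenCV has them. Camera axes: x right, y down, z forward; pixel columns grow to the right and rows downward; lengths in m; the calibration is good to about 2 mm. A picture is of the moment at which its call begins: read the wrist's pose just before it. get_calibration takes no time and is no camera call; for the wrist camera it gives the pose at the moment of the call.
A pose or a line that the arm cannot do raises robot.IKError and nothing moves.
- robot.job_done(): hands the job in, once; it reports no verdict.
The state is a dict: "time": time; "q": joint angles; "qvel": joint speeds; "joint_torque": joint torques, N m; "tool_pos": TCP position; "tcp_rot": TCP orientation; "ft_force": force on the tool from outside, world axes, zero at the start; "torque": the same for the moment, N m; "gripper_width": finger opening in m.
Only numpy, scipy, OpenCV 4.12 (cv2) and the standard library are available. Lean on these libraries where they do the work, as an engineer would, in place of code of your own. Each camera call takes 0.05 s, during which the arm holds its last target.

## Task

Three small specimen trays stand on edge on the landing of the tray loader. With the stop gate still shut, tip each one over so that all three lie flat on the landing, open side up; then slide the gate fully open and push the trays from behind as one closed-up row over the lip, so that all three run down and rest in the chute, still open side up. Leave the gate open and do not disturb the beaker, bottle, dish and pipettor around the loader.

Things in the scene. Friction and masses are not known exactly. Their poses are not given: they have to be found in the camera images.
- loader: fixed metal tray loader. Origin on the bench under it; own y runs along the channel towards the chute, z up, x across. Level landing: top 100 mm above the bench, from y = -0.262 (open rear end) to the lip at y = 0.085, friction about 0.6; channel 63 mm wide (x = -0.0315 to 0.0315) between 5 mm thick rails rising 10 mm. A gate bracket, top level with the landing, sticks out to x = -0.125 at y = 0.063
- chute: slick steel chute, part of the loader: slopes 28 degrees down from the lip for 160 mm to a stop wall. Origin on its floor at the middle of the stop's face; own y down the slope, z square to the floor, so it runs from y = -0.160 (lip) to 0 (stop). 63 mm wide inside, side walls 18 mm high, friction about 0.15: trays past the lip slide down by themselves. Three trays in it take 108 mm
- gate (a joint): stop gate: a 6 mm thick steel tongue, 13.5 mm high, across part of the landing just before the lip (loader y = 0.060 to 0.066). 0 = shut (reaches 6 mm past the channel's centre line), 0.045 = fully open, drawn out towards the loader's -x side. About 1.5 N of friction; stays where left; starts within 8 mm of shut
- gate_post (a point): the gate's handle: a black upright round post, 14 mm in diameter, standing on the gate outside the channel on the loader's -x side; its top is 50 mm above the landing. This point is on its axis, 30 mm above the landing; with the gate shut it is 62 mm from the channel's centre line. Push or pull it along the loader's -x to open
- tray_a_mid (a point): white plastic tray, 60 x 36 x 14 mm, 45 g: a 60 x 36 x 4 mm back plate with a 44 x 36 mm walled pan 10 mm deep on one side (plate ends show as 8 mm tabs). Stands loose on a long edge across the channel, 36 mm tall, 14 mm thick. This point: its centre, 18 mm above that edge; own x along the 60 mm, own y out of the open side, z up at the start. Open side faces the chute or away, differing by tray and run.
- tray_b_mid (a point): white plastic tray, 60 x 36 x 14 mm, 45 g: a 60 x 36 x 4 mm back plate with a 44 x 36 mm walled pan 10 mm deep on one side (plate ends show as 8 mm tabs). Stands loose on a long edge across the channel, 36 mm tall, 14 mm thick. This point: its centre, 18 mm above that edge; own x along the 60 mm, own y out of the open side, z up at the start. Like tray_a; tips over towards its back plate if the open side's top rim is pushed 10 mm or more.
- tray_c_mid (a point): white plastic tray, 60 x 36 x 14 mm, 45 g: a 60 x 36 x 4 mm back plate with a 44 x 36 mm walled pan 10 mm deep on one side (plate ends show as 8 mm tabs). Stands loose on a long edge across the channel, 36 mm tall, 14 mm thick. This point: its centre, 18 mm above that edge; own x along the 60 mm, own y out of the open side, z up at the start. Like tray_a; the three stand about 96 mm apart, room for each to fall flat either way.
- beaker: bystander: glass beaker, 72 mm across, 95 mm tall; origin at the middle of its underside
- bottle: bystander: clear bottle with a screw cap, 52 mm across, 130 mm tall; origin at the middle of its underside
- dish: bystander: closed clear round dish, 90 mm across, 15 mm high; origin at the middle of its underside
- pipettor: bystander: hand pipettor lying on the bench, about 280 mm long and 25 mm thick; origin under its middle, own x along it towards the tip
Things that resemble listed ones, but are neither listed nor needed, are in the scene too. What is shaped like the part that bears tray_a_mid but purple is not meant.

How it is judged (in metres and radians):
On the way, in this order (a step that is already met when the one before it is completed fails the run):
1. all three trays lie flat on the landing, open side up, behind the shut gate (angle between each of tray_a_mid, tray_b_mid, tray_c_mid's own y axis and vertical below 0.15 rad and z of tray_a_mid in the frame of loader between 0.102 and 0.114 m and y of tray_a_mid in the frame of loader between -0.27 and 0.06 m and z of tray_b_mid in the frame of loader between 0.102 and 0.114 m and y of tray_b_mid in the frame of loader between -0.27 and 0.06 m and z of tray_c_mid in the frame of loader between 0.102 and 0.114 m and y of tray_c_mid in the frame of loader between -0.27 and 0.06 m and value of joint gate below 0.02 m), for 0.2 s.
2. the gate is fully open and the three trays, still open side up on the landing, are closed up into one row (outer trays' centres under 82 mm apart) (angle between each of tray_a_mid, tray_b_mid, tray_c_mid's own y axis and vertical below 0.15 rad and z of tray_a_mid in the frame of loader between 0.102 and 0.114 m and y of tray_a_mid in the frame of loader between -0.27 and 0.085 m and z of tray_b_mid in the frame of loader between 0.102 and 0.114 m and y of tray_b_mid in the frame of loader between -0.27 and 0.085 m and z of tray_c_mid in the frame of loader between 0.102 and 0.114 m and y of tray_c_mid in the frame of loader between -0.27 and 0.085 m and value of joint gate above 0.038 m and distance between tray_a_mid and tray_b_mid below 0.082 m and distance between each of tray_b_mid, tray_a_mid and tray_c_mid below 0.082 m), for 0.05 s.
At the end, for the whole second after the job is handed in: All three trays lie at rest (under 0.02 m/s) in the chute: centres 8 to 118 mm up the slope from the stop wall, within 12 mm of the chute's centre line, flat on its floor (within 0.15 rad and a few mm), open side up; the gate is open (over 38 of 45 mm) (y of tray_a_mid in the frame of chute between -0.118 and -0.008 m and x of tray_a_mid in the frame of chute between -0.012 and 0.012 m and z of tray_a_mid in the frame of chute between 0.002 and 0.013 m and angle between each of tray_a_mid, tray_b_mid, tray_c_mid's own y axis and vertical below 0.7 rad and angle between the y axis of each of tray_a_mid, tray_b_mid, tray_c_mid and the z axis of chute, either way round below 0.15 rad and linear speed of each of tray_a, tray_b, tray_c below 0.02 m/s and y of tray_b_mid in the frame of chute between -0.118 and -0.008 m and x of tray_b_mid in the frame of chute between -0.012 and 0.012 m and z of tray_b_mid in the frame of chute between 0.002 and 0.013 m and y of tray_c_mid in the frame of chute between -0.118 and -0.008 m and x of tray_c_mid in the frame of chute between -0.012 and 0.012 m and z of tray_c_mid in the frame of chute between 0.002 and 0.013 m and value of joint gate above 0.038 m); the robot touches nothing.
It fails at once if a bystander (beaker, bottle, dish, pipettor) was moved more than 30 mm or knocked over (distance of any of beaker, bottle, dish, pipettor from where it was at the start of the episode above 0.03 m or angle between any of beaker, bottle's own z axis and vertical above 0.5 rad).
It also fails if it takes over 58 s, if anything falls off the work surface, if the arm or the gripper's body presses on something with over 40 N, if the wrist force passes 120 N, or if a joint passes its speed limit or range.

## Working session

There is one attempt and no reset: what is moved stays moved. The work goes in short steps, each a Python script; the robot and the scene stay as the last script left them, time stands still between calls to the robot, and variables do not carry over. Pictures are saved under pics/ and viewed, and the job is handed in when it is done.

```bash
mkdir -p pics; ls; python3 - <<'E'
from plant import robot
import cv2
for n in ["scene","top","wrist"]:
    c=robot.get_calibration(n); print(n,c)
    cv2.imwrite(f"pics/{n}0.png",robot.grab_frame(n))
print(robot.observe())
E
```

```text
pics
scene {'vertical_fov': 52.83975901660516, 'cx': 323.14427893111025, 'cy': 247.94381101558486, 'rvec': array([ 2.27568074,  0.75479532, -0.27627072]), 'tvec': array([-0.44012604, -0.15944376,  1.32819651])}
top {'vertical_fov': 53.755651071968316, 'cx': 316.17800353571675, 'cy': 240.97725812065374, 'rvec': array([ 2.17852149, -2.17067732,  0.1062703 ]), 'tvec': array([0.01223233, 0.55549555, 1.25918296])}
wrist {'vertical_fov': 70.69865332420648, 'cx': 318.263332305739, 'cy': 238.33318990336647, 'rvec': array([-2.37420547,  1.66734417,  0.23690759]), 'tvec': array([-0.59972549, -0.0361253 ,  0.37751186])}
{'time': 0.15, 'q': array([-8.26630156e+01,  5.99091344e+00,  5.53871030e+00,  8.96048691e+01,
        1.75617653e-04,  7.75289605e+01]), 'qvel': array([ 0.12901483, -0.25029819,  0.14394584, -0.01461568,  0.00628598,
       -0.01304294]), 'joint_torque': array([ 3.85602907e-03, -5.57359064e+01,  5.04005384e+01,  1.25901337e-02,
       -3.39513654e-04,  1.23642187e-05]), 'tool_pos': array([ 0.20333076, -0.56431082,  0.30331294]), 'tcp_rot': array([-1.79944312e+02, -1.24959958e-02,  1.98080177e+01]), 'ft_force': array([ 0.42727818, -1.02654645, -0.30052492]), 'torque': array([-0.03670334,  0.04499064, -0.02303989]), 'gripper_width': 0.08554090882842884}
```

View pics/scene0.png

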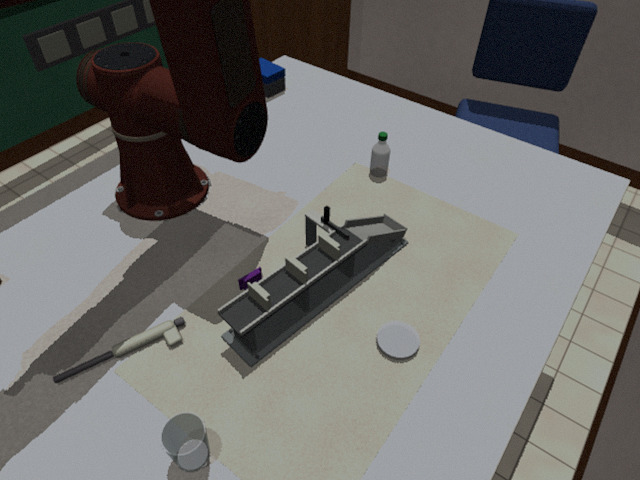

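View pics/top0.png

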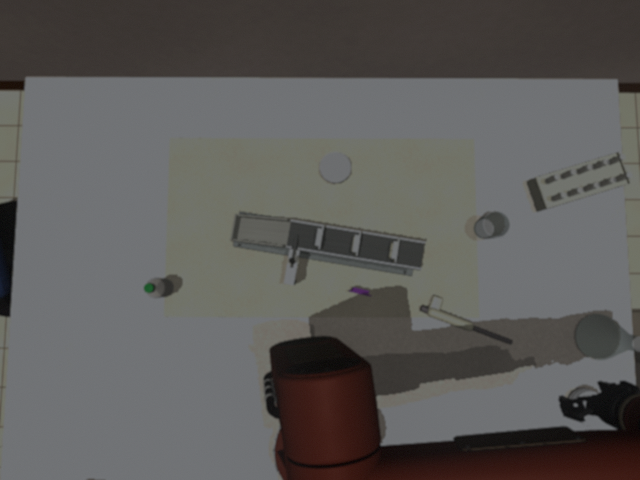

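The scene view shows the loader with three white trays at about (260,293), (296,268) and (328,245), with the gate post at (326,214). The top view has them at (393,250), (357,243) and (320,237), with the post at (292,262). The purple decoy lies on the bench at (360,292) in the top view, so it is ruled out. Next I'll enlarge both views.

```bash
python3 - <<'E'
import cv2
t=cv2.imread("pics/top0.png")[200:300,225:435]; cv2.imwrite("pics/topc.png",cv2.resize(cv2.convertScaleAbs(t,alpha=1.6),None,fx=3.8,fy=3.8,interpolation=cv2.INTER_CUBIC))
t=cv2.imread("pics/scene0.png")[195:365,210:420]; cv2.imwrite("pics/scenec.png",cv2.resize(cv2.convertScaleAbs(t,alpha=1.4),None,fx=3.5,fy=3.5,interpolation=cv2.INTER_CUBIC))
E
```

```text
(no output)
```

View pics/topc.png

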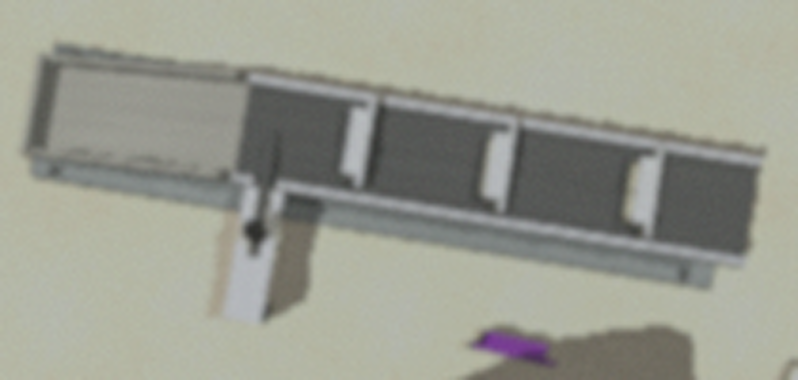

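View pics/scenec.png

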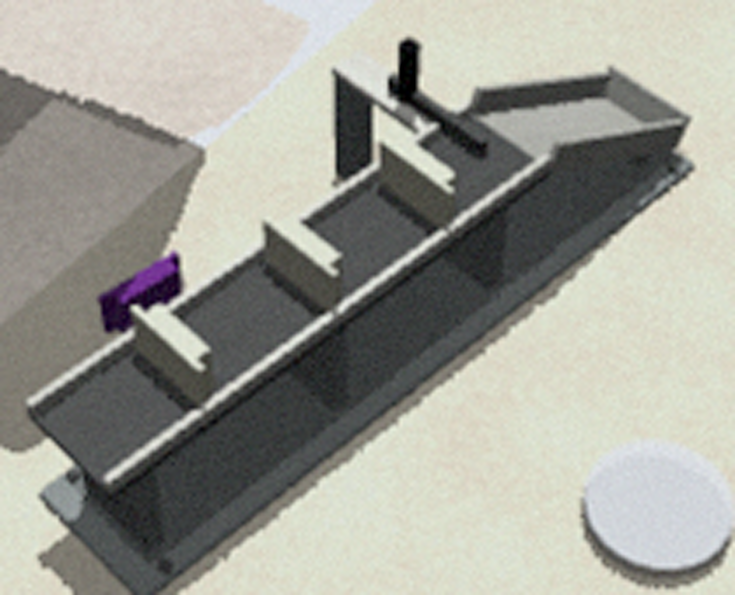

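```bash
cat > h.py <<'E'
import numpy as np, cv2
from plant import robot
def K(c,h=480):
    f=h/2/np.tan(np.radians(c["vertical_fov"])/2); return np.array([[f,0,c["cx"]],[0,f,c["cy"]],[0,0,1]])
def ray(c,uv):
    R=cv2.Rodrigues(c["rvec"])[0]; C=-R.T@c["tvec"]; d=R.T@np.linalg.inv(K(c))@np.array([uv[0],uv[1],1.]); return C,d
def onz(c,uv,z):
    C,d=ray(c,uv); return C+d*(z-C[2])/d[2]
def proj(c,P):
    return cv2.projectPoints(np.array(P,float).reshape(-1,1,3),c["rvec"],c["tvec"],K(c),None)[0].reshape(-1,2)
E
python3 - <<'E'
from h import *
c=robot.get_calibration("top")
for n,u,v,z in [("farR",765,155,.11),("farF",248,75,.11),("nearR",743,262,.11),("nearF",282,186,.11),("t1",362,145,.136),("t2",505,165,.136),("t3",648,190,.136),("postbase",252,235,.15)]:
    print(n,onz(c,(225+u/3.8,200+v/3.8),z))
E
```

```text
farR [ 0.54904889 -0.26513484  0.11      ]
farF [0.60161053 0.0806935  0.11      ]
nearR [ 0.47757976 -0.24918635  0.11      ]
nearF [0.52707943 0.05739719 0.11      ]
t1 [0.55212449 0.00445903 0.136     ]
t2 [ 0.53935383 -0.08894971  0.136     ]
t3 [ 0.52333193 -0.18217303  0.136     ]
postbase [0.4923345  0.07514308 0.15      ]
```

```bash
python3 - <<'E'
from h import *
from scipy.spatial.transform import Rotation as Ro
o=robot.observe(); c=robot.get_calibration("wrist")
R=cv2.Rodrigues(c["rvec"])[0]; C=-R.T@c["tvec"]
T=Ro.from_euler('xyz',o["tcp_rot"],degrees=True).as_matrix()
print("cam in tool",T.T@(C-o["tool_pos"])); print("cam axes in tool (cols)\n",T.T@R.T)
for y in (81.35,-98.65):
  for p in ([.52,-.09,.40],[.5,-.27,.25],[.47,.05,.25],[.53,.1,.2]): print(y,p,robot.ik(p,[180,0,y]))
E
```

```text
cam in tool [ 0.07074321 -0.00018351 -0.06940672]
cam axes in tool (cols)
 [[ 5.78975801e-04 -9.60350693e-01 -2.78794210e-01]
 [ 9.99999168e-01  2.34594258e-04  1.26861516e-03]
 [-1.15291193e-03 -2.78794712e-01  9.60350029e-01]]
81.35 [0.52, -0.09, 0.4] [-24.03539332  -4.01609376   5.60075261  99.61684637   0.
  74.61460668]
81.35 [0.5, -0.27, 0.25] [-41.55260449   0.18314916  -5.99392845  83.82292239   0.
  57.09739551]
81.35 [0.47, 0.05, 0.25] [ -9.84173694 -16.8708866  -21.54306691  85.32781969   0.
  88.80826306]
81.35 [0.53, 0.1, 0.2] [ -3.21866113  -4.28667023 -15.56667832  78.7199919    0.
  95.43133887]
-98.65 [0.52, -0.09, 0.4] [ -24.03539332   -4.01609376    5.60075261   99.61684637    0.
 -105.38539332]
-98.65 [0.5, -0.27, 0.25] [ -41.55260449    0.18314916   -5.99392845   83.82292239    0.
 -122.90260449]
-98.65 [0.47, 0.05, 0.25] [ -9.84173694 -16.8708866  -21.54306691  85.32781969   0.
 -91.19173694]
-98.65 [0.53, 0.1, 0.2] [ -3.21866113  -4.28667023 -15.56667832  78.7199919    0.
 -84.56866113]
```

```bash
python3 - <<'E'
from h import *
robot.move_pose([.545,-.05,.36],[180,0,81.35])
robot.pause(.2)
c=robot.get_calibration("wrist"); im=robot.grab_frame("wrist"); cv2.imwrite("pics/w1.png",im)
import pickle; pickle.dump(c,open("w1.pkl","wb"))
print(robot.observe()["time"],robot.observe()["tool_pos"],robot.observe()["tcp_rot"])
E
```

```text
2.6167 [ 0.54496598 -0.05045149  0.35991817] [-1.79991525e+02 -1.24887340e-03  8.13033645e+01]
```

View pics/w1.png

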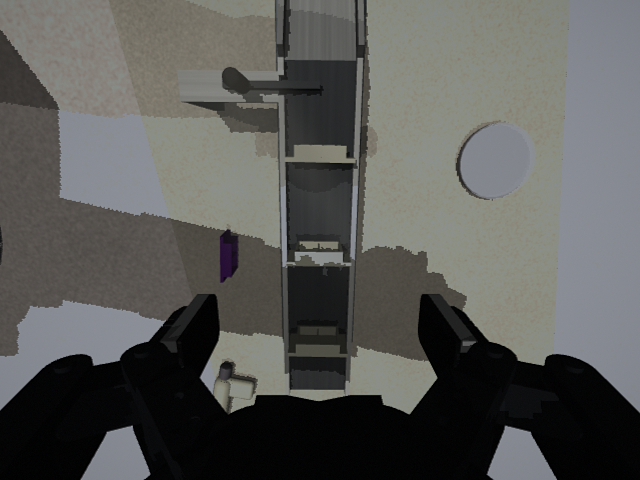

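```bash
python3 - <<'E'
import cv2
t=cv2.imread("pics/w1.png"); 
a=[cv2.resize(cv2.convertScaleAbs(t[y:y+60,270:370],alpha=al),None,fx=7.5,fy=3.2*1,interpolation=cv2.INTER_CUBIC) for y,al in ((120,1.5),(220,1.5),(310,2.5))]
cv2.imwrite("pics/w1c.png",cv2.vconcat(a))
E
```

```text
(no output)
```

View pics/w1c.png

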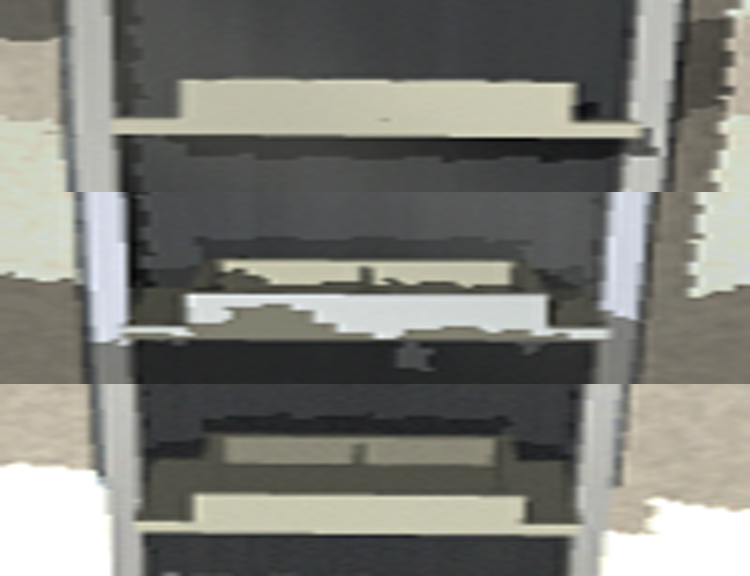

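All three trays have their wide plate on the rear side, at rows ≈162, 265 and 356. The narrower pan faces the chute, and its inside with the divider shows at rows ≈245 and 330. So each tray gets pushed towards −y. Next I'll refine the loader pose.

```bash
python3 - <<'E'
from h import *
import pickle; c=pickle.load(open("w1.pkl","rb"))
L=[onz(c,p,.11) for p in [(285,125),(288.3,340)]]; Rr=[onz(c,p,.11) for p in [(355.2,125),(347.3,340)]]
for a in (L,Rr):
    d=a[0]-a[1]; print(a[0][:2],a[1][:2],"yaw",-np.degrees(np.arctan2(d[0],d[1])))
lip=onz(c,(320,60),.1); rear=onz(c,(318,388),.1); print("lip",lip,"rear",rear)
yaw=np.radians(-8.65)
ex=np.array([np.cos(yaw),np.sin(yaw)]); ey=np.array([-np.sin(yaw),np.cos(yaw)])
print("width",(Rr[0]-L[0])[:2]@ex,(Rr[1]-L[1])[:2]@ex)
mid=(Rr[0]+L[0]+Rr[1]+L[1])[:2]/4
o=ex*(mid@ex)+ey*(lip[:2]@ey-.085); print("origin",o,"rear y",(rear[:2]-o)@ey)
for p in [(318,162),(318,264.7),(318,355.6)]:
    q=onz(c,p,.136)[:2]-o; print("plate back",q@ex,q@ey)
q=onz(c,(235,78),.15)[:2]-o; print("post top",q@ex,q@ey)
# same in top
c2=robot.get_calibration("top")
for n,u,v,z in [("farR",765,155,.11),("farF",248,75,.11),("nearR",743,262,.11),("t1",362,145,.136),("t2",505,165,.136),("t3",648,190,.136),("lip",240,125,.1)]:
    q=onz(c2,(225+u/3.8,200+v/3.8),z)[:2]-o; print(n,q@ex,q@ey)
E
```

```text
[0.52813892 0.03656037] [ 0.49251307 -0.18032901] yaw -9.328001701722647
[0.59028587 0.02707448] [ 0.55534091 -0.18993159] yaw -9.147930992559132
lip [0.56733653 0.085812   0.1       ] rear [ 0.51351886 -0.25460407  0.1       ]
width 0.06286672546956493 0.06355741800026236
origin [0.5535257  0.00193507] rear y -0.259638084263134
plate back -0.0007641591003068303 -0.00038105864813443906
plate back -0.0008314381209147063 -0.0931123784866368
plate back -0.0009020297388952337 -0.19040948307791372
post top -0.06341350409820835 0.06253442669190828
farR 0.03574092167821819 -0.2647054223221677
farF 0.03569276778789 0.08509446913832687
nearR -0.037313897236134395 -0.25968716414736226
t1 -0.0017648686805857286 0.0022845153688827173
t2 -0.00034177109555716314 -0.09198242742725722
t3 -0.0021608135456149106 -0.18655504912154705
lip 0.0025962969114232 0.08574600010230327
```

```bash
cat >> h.py <<'E'
O=np.array([.5535,.002]); YAW=-9.0
ex=np.array([np.cos(np.radians(YAW)),np.sin(np.radians(YAW))]); ey=np.array([-ex[1],ex[0]])
def W(x,y,z): # loader coords (tip point z above bench) -> TCP
    p=O+x*ex+y*ey; return [p[0],p[1],z+.073]
ROT=[180,0,81.0]
E
python3 - <<'E'
from h import *
robot.set_gripper(.015)
y=0.014+.025
robot.move_pose(W(0,y,.17),ROT)
robot.line_to(W(0,y,.125),vel=.1)
print(robot.observe()["tool_pos"],W(0,y,.125))
print(robot.line_to(W(0,.014+.011-.019,.125),vel=.06,guard=15), robot.observe()["ft_force"])
robot.line_to(W(0,.014+.011,.125),vel=.1)
robot.line_to(W(0,.014+.011,.16),vel=.15)
robot.pause(.1)
robot.line_to(W(0,.0,.29),vel=.2)
cv2.imwrite("pics/w2.png",robot.grab_frame("wrist"))
o=robot.observe(); print(o["time"],o["gripper_width"],o["ft_force"])
E
```

```text
[0.55983614 0.0401853  0.198603  ] [np.float64(0.559600944136569), np.float64(0.04051984528321038), 0.198]
False [-0.26552206  0.13431029 -0.39160254]
6.9083 0.014906404110521935 [0.3096146  0.69997054 0.25184073]
```

View pics/w2.png

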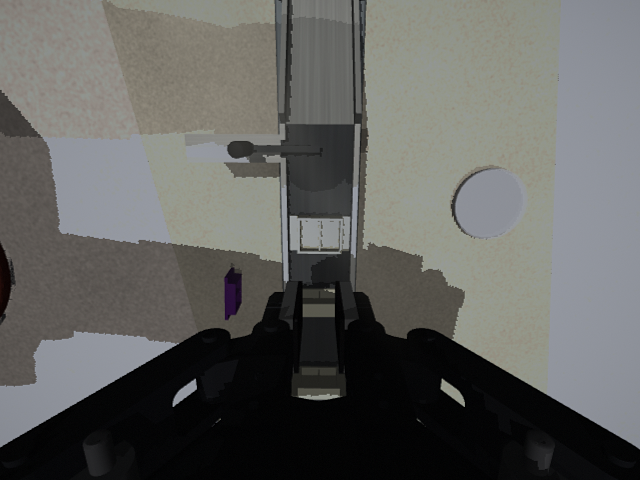

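The first tray lies flat with its open, divided pan facing up at (320,235). Now the other two.

```bash
python3 - <<'E'
from h import *
for rim in (-.0785,-.175):
    y=rim+.024
    robot.line_to(W(0,y,.16),vel=.25)
    robot.line_to(W(0,y,.125),vel=.1)
    print(robot.line_to(W(0,rim-.008,.125),vel=.06,guard=15), robot.observe()["ft_force"])
    robot.line_to(W(0,rim+.011,.13),vel=.1)
    robot.line_to(W(0,rim+.011,.16),vel=.15)
robot.line_to(W(0,-.05,.33),vel=.25)
robot.pause(.1)
import pickle; pickle.dump(robot.get_calibration("wrist"),open("w3.pkl","wb"))
cv2.imwrite("pics/w3.png",robot.grab_frame("wrist")); cv2.imwrite("pics/s3.png",robot.grab_frame("scene")[195:365,210:420].repeat(3,0).repeat(3,1))
o=robot.observe(); print(o["time"])
E
```

```text
False [-0.82230491 -0.17814641 -0.35300612]
False [-0.57538649  0.18741916  0.27490838]
13.0417
```

View pics/w3.png

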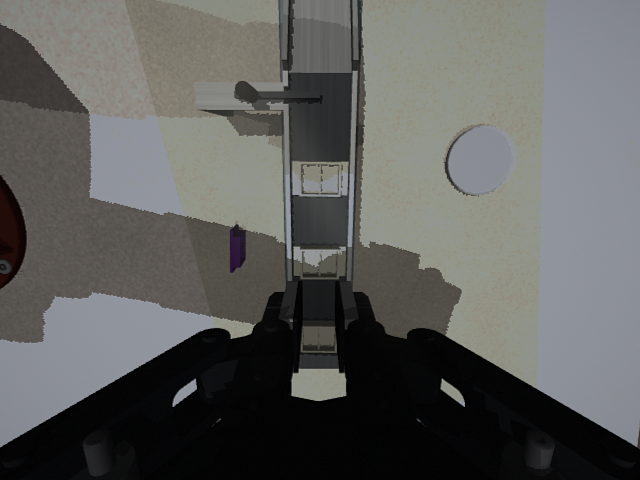

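View pics/s3.png

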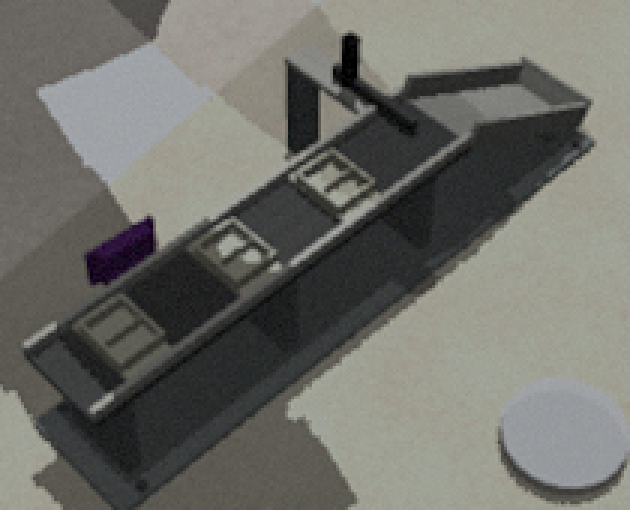

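All three are flat with the open side up. In the wrist view they sit at (320,179), (320,264) and (320,337). Now I'll open the gate from the channel side of the post.

```bash
python3 - <<'E'
from h import *
robot.set_gripper(0)
robot.move_pose(W(-.028,.063,.18),ROT)
print(robot.line_to(W(-.028,.063,.125),vel=.1,guard=15))
print(robot.line_to(W(-.093,.063,.125),vel=.04,guard=8))
o=robot.observe(); p=np.array(o["tool_pos"][:2])-O; print(p@ex,p@ey,o["ft_force"],o["gripper_width"])
robot.line_to(W(p@ex+.008,.063,.125),vel=.1)
robot.line_to(W(p@ex+.008,.063,.18),vel=.2)
robot.line_to(W(0,-.05,.33),vel=.25)
cv2.imwrite("pics/w4.png",robot.grab_frame("wrist")); cv2.imwrite("pics/s4.png",robot.grab_frame("scene")[195:365,210:420].repeat(3,0).repeat(3,1))
o=robot.observe(); print(o["time"])
E
```

```text
False
True
-0.08621977612064921 0.06309206559891638 [ 4.42724146 -0.04288503 -0.69540737] -0.0003517566968549577
17.875
```

View pics/w4.png

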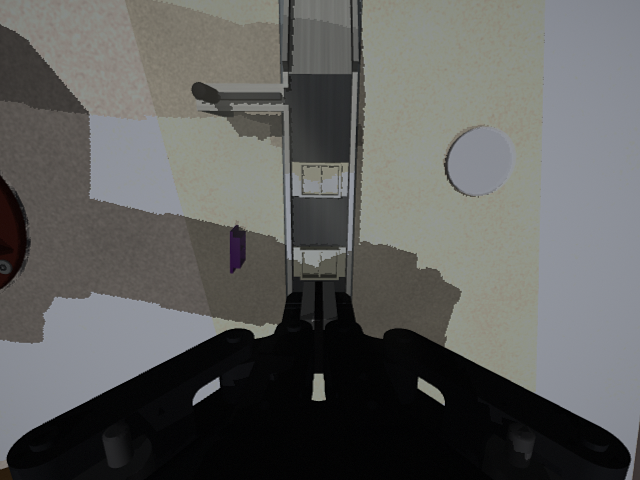

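View pics/s4.png

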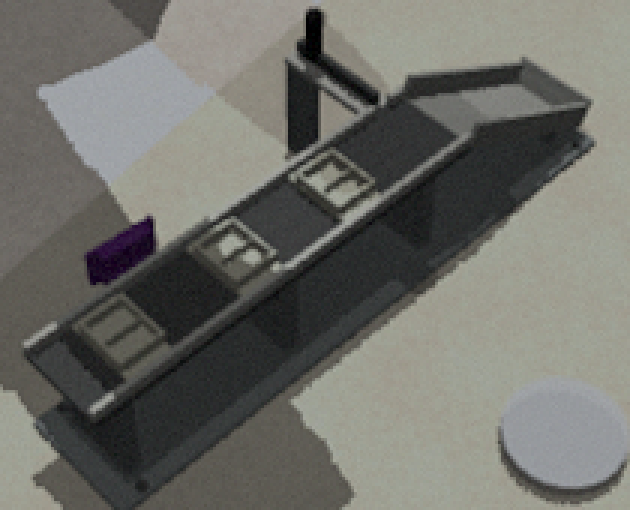

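The post has moved to (200,90), the channel is clear at the gate slot, and the hand stopped at x = −0.086, where full open was expected. Next I'll close up the row from behind.

```bash
python3 - <<'E'
from h import *
robot.set_gripper(.014)
robot.move_pose(W(0,-.256,.18),ROT)
print(robot.line_to(W(0,-.256,.105),vel=.1,guard=10))
print(robot.line_to(W(0,-.066,.105),vel=.05,guard=15))
robot.pause(.15)
o=robot.observe(); p=np.array(o["tool_pos"][:2])-O; print(p@ex,p@ey,o["ft_force"],o["time"])
cv2.imwrite("pics/w5.png",robot.grab_frame("wrist")); cv2.imwrite("pics/s5.png",robot.grab_frame("scene")[195:365,210:420].repeat(3,0).repeat(3,1))
E
```

```text
False
False
-7.9864898232788e-06 -0.0660517279689041 [-1.37581016 -0.88087711 -0.35388828] 24.1667
```

View pics/w5.png

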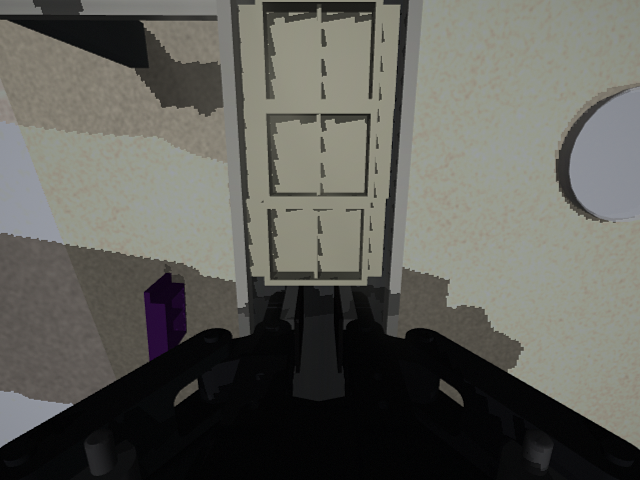

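View pics/s5.png

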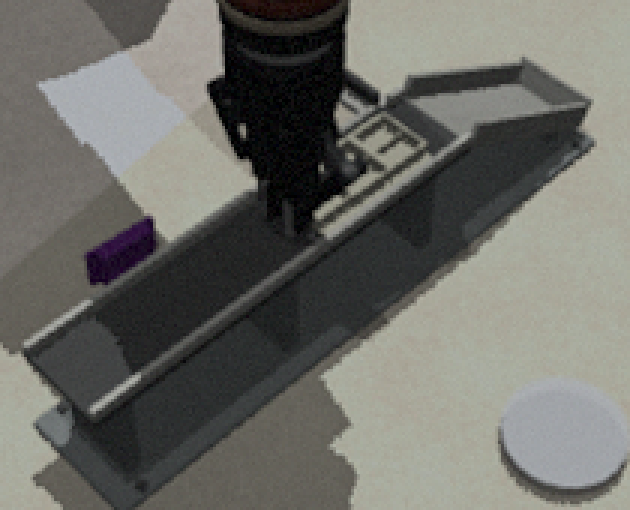

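The row is closed up and square: three pans touch between rows 0 and 285. Pushing it over the lip.

```bash
python3 - <<'E'
from h import *
print(robot.line_to(W(0,.086,.105),vel=.05,guard=20))
robot.pause(.3)
o=robot.observe(); p=np.array(o["tool_pos"][:2])-O; print(p@ey,o["ft_force"],o["time"])
robot.line_to(W(0,.07,.11),vel=.1)
robot.line_to(W(0,.05,.28),vel=.25)
robot.pause(.2)
import pickle; pickle.dump(robot.get_calibration("wrist"),open("w6.pkl","wb"))
cv2.imwrite("pics/w6.png",robot.grab_frame("wrist")); cv2.imwrite("pics/s6.png",robot.grab_frame("scene")[195:365,210:420].repeat(3,0).repeat(3,1))
print(robot.observe()["time"])
E
```

```text
False
0.08596012243228525 [-0.16989351  0.09747618  0.24849097] 27.7583
29.2083
```

View pics/w6.png

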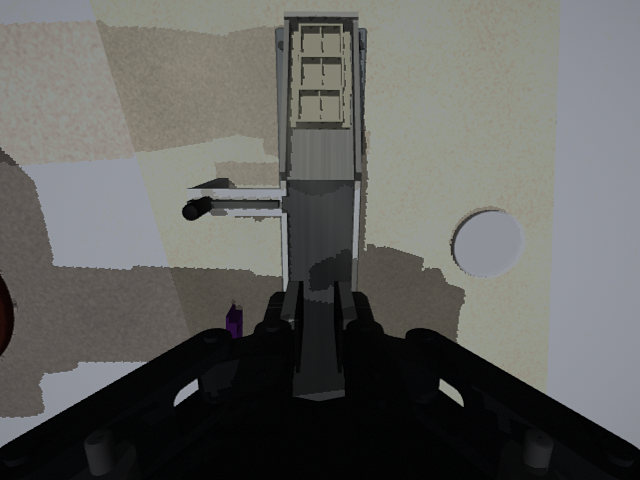

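View pics/s6.png

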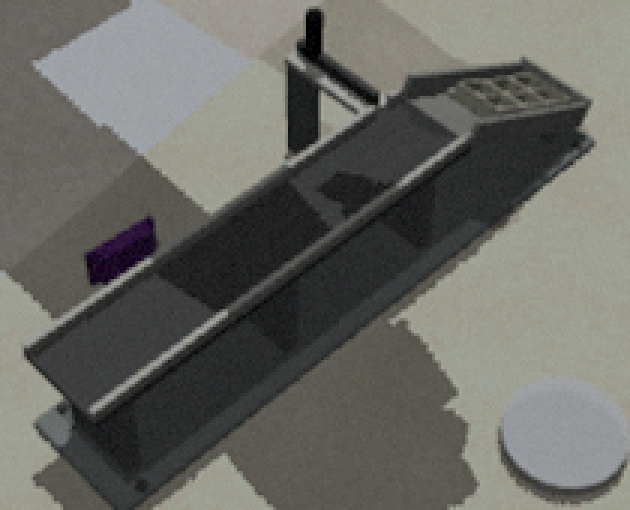

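All three trays lie in the chute with the open side up, at rows 24–128 between the lip (180) and the stop (20). The bare stretch is about 33% of the chute, and (160−108)/160 = 32.5%, so they are seated against the stop. One check of the gate opening, then I hand in.

```bash
python3 - <<'E'
from h import *
import pickle; c=pickle.load(open("w6.pkl","rb"))
q=onz(c,(190,211),.15)[:2]-O; print("post x,y",q@ex,q@ey)
robot.pause(.3); robot.job_done(); print(robot.observe()["time"])
E
```

```text
post x,y -0.10551127805709745 0.06524317046159822
the job is handed in; nothing more can be done
the job is handed in; nothing more can be done
```

The job is handed in, at about 30 s of the 58 s allowed; the hand-in gives no verdict, so what follows is from my own checks.

- **Tipping:** All three trays stood with their open side towards the chute. I pushed each top rim towards the rear with the gate shut, and the pictures showed all three flat, open side up.
- **Gate:** I slid it open by pushing the post. The hand stopped against resistance where full opening was expected. The final picture puts the post 105.5 mm from the centre line, so the gate is open about 43–44 mm (38 mm is needed).
- **Row:** With the gate open I closed the trays up from behind and saw them touching in one row. I then pushed them over the lip at 50 mm/s.
- **Final state:** The last pictures show all three trays in the chute, open side up and touching, seated against the stop. The arm was clear of everything.
- **Bystanders:** The dish and the purple look-alike looked undisturbed. I did not recheck the beaker, bottle and pipettor in the final pictures, but the arm moved only over the loader.

No check failed. The only disagreement was a few millimetres between the top and wrist views, in the tray and landing-end positions.

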